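Load a board in the treadle press and work the treadle

TASK

Lay the short board in the nest of the treadle press and press it down level until its top is flush with the nest's rails. Then push the treadle right down to its stop, keep it there for a second so that the press head bears on the board, and let it spring back up, leaving the board flush in the nest. Leave the long board, the sanding block and the tape roll where they are.

Things in the scene. Friction and masses are not known exactly. Their poses are not given: they have to be found in the camera images.
- short_board: the shorter of two flat brown wooden boards lying on the table either side of the press (which side varies): 130 x 60 x 14 mm, 60 to 130 g. Origin at the centre of its underside; x along its length, z up. It is the one that fits the nest; either end may lead.
- long_board: the other brown board, 180 x 60 x 14 mm, too long for the nest; origin and axes alike. Not needed.
- press: grey bench press fixed to the table, base plate 260 x 280 x 8 mm (x -105 to +155, y -140 to +140 mm from its origin, which is on the table). x points away from the treadle's free end (roughly away from the robot), y towards the nest, z up. Nest on its +y side, treadle on its -y side; between them at the back a gearbox, x 68 to 142, y -25 to +25 mm, 74 mm high.
- nest (a point): centre of the nest, 12 mm above the table, axes as the press: where the short board's origin lies when fully down (its top flush with the rails, 26 mm above the table). The nest is a frame of wooden rails 12 mm thick, 137 mm (x) by 67 mm (y) inside; the long rails have 62 mm finger gaps in the middle, down to the base plate's top 8 mm above the table.
- lift_plate (a joint): travel of the nest's metal floor, a lift-out plate, m: it starts up at 0 (its top 20 mm above the table) and is fully down at 0.008. A board laid in the nest stands 8 mm proud until pushed down; the plate slides stiffly (about 6 N, more when fast) and stays where it is pushed.
- head_hinge (a point): hinge of the press head, 115 mm behind the nest's centre and 55 mm above the table. With the treadle up the head's arm stands upright, 190 mm high, its nearest part 66 mm behind the nest's centre, so a gripper is best closed along the press's y there. As the treadle goes down the head swings down over the nest, 4 times as far; at the stop its pad just meets a flush board.
- treadle (a joint): angle of the treadle, rad: 0 up (at rest), 0.35 fully down on its stop, where it is level. It is sprung back up: at the pad about 6 N starts it and about 15 N holds it at the stop.
- treadle_pad (a point): where to press: on the treadle's upper face, mid-width, 130 mm in front of its hinge (hinge at x 75, y -85, z 30 mm of the press). The treadle is a dark steel plate, ribbed rubber top (3 mm above this point), 150 mm long, 70 wide, 8 thick, near end raised at rest. The pad is 78 mm above the table when up, 34 mm at the stop, and moves 10 mm towards the free end on the way down.
- sanding_block: cork sanding block 100 x 60 x 40 mm, origin at the centre of its underside; a bystander beyond the boards on the right (-y).
- tape_roll: roll of tape lying flat, 100 mm across, 45 mm high, origin at the centre of its underside; a bystander beyond the boards on the left (+y).
Things that resemble listed ones, but are neither listed nor needed, are in the scene too. Leave any yellow look-alike of the short_board alone.

How it is judged:
By the outcome, as a careful person would: the job done as asked, in the order asked, and still so for the second after the job is handed in, with the robot touching nothing.
It also fails if it takes over 64 s, if anything falls off the work surface, if the arm or the gripper's body presses on something with over 40 N, if the wrist force passes 120 N, or if a joint passes its speed limit or range.

ROBOT

A 6-joint arm with a two-finger parallel gripper is mounted at the origin on the work surface. World frame = base frame: x ahead of the robot, y to its left, z up, the work surface at z = 0. Lengths are in m, angles in rad, forces in N, time in s.
With the tool pointing down it reaches from about 0.35 to 0.775 m from the base axis. Payload 7.3 kg.
Tool frame: the origin (TCP) lies on the front face of the gripper's body, between the roots of the fingers; the fingertips stand ahead of it and the grasp point (between the pads) lies 47 mm ahead of it (finger_overhang is the z of the fingertips in the tool frame, in m); z points along the fingers, y is the line along which they close (so a half turn about z gives the same grasp; the last joint's range is limited). The gripper opens to 92 mm and grips with 3 to 60 N. Pads are 19 mm wide; open, the fingers measure 130 mm over their backs; the gripper's body (75 mm by 190 mm) begins 47 mm behind the grasp point.
Start: joints at [-1.397, 0.342, 1.524, -0, 1.275, -0.146], TCP at [0.165, -0.498, 0.292] pointing down, gripper open.
Joint ranges: [-2.53, 2.53], [-0.77, 2.02], [0.04, 2.7], [-1, 4.14], [0.28, 2.66], [-3.11, 3.11]. Speed limits (rad/s): [2.57, 2.57, 3.14, 3.14, 3.14, 3.14].

INTERFACE

Orientations are given as [roll, pitch, yaw] about the fixed x, y, z axes, in that order (R = Rz(yaw) Ry(pitch) Rx(roll)).
In Python, from cell import * gives the robot as it stands. The module is installed in compiled form; this text tells all that it offers.
- The arm moves only by the tool arm_command, never from a script. Its argument "series" is a list of rows, each an object of numbers: "x", "y", "z": the shift along the tool's x, y, z in mm; "rx", "ry", "rz": the turn, a rotation vector about the tool's x, y, z in degrees. A call has 1 to 20 rows; each row is the pose to reach, as a shift and turn from the pose commanded when the call began, along the tool's axes at that moment; what a row does not reach only later rows make up. A row lasts 1/10 s, in which the tool goes at most 50 mm and 8.59 degrees, less where a joint would pass 70% of its speed; a pose out of reach is approached as far as the arm can. A call with a gripper value outside its range is refused whole. "hand" is the finger opening in mm, from 0 to 91.8, set as the call begins (left out, the last holds). The fingers move at their own pace and stop on an object; "squeeze" is the grip in N (left out, the last holds). Time passes only in rows, so rows that repeat a pose let the fingers close. It gives the time, the measured TCP pose, the force, the opening and the grip force at its end, in the units of the state.
- observe(): the state, without advancing time (a new reading comes with each control period).
- read_camera(name): name is "side" or "top" or "wrist"; returns a dict with "pixels" (480x640x3 uint8, blue, green, red), "K" (3x3 intrinsics, pixels), "k1" (the pictures are not rectified: a ray, as slopes to the right and down, at radius r is drawn at 1 + k1 r^2 times it, then the intrinsics apply), "rvec" (rotation vector, rad) and "tvec" (3), from world to camera coordinates, as OpenCV has them. Camera axes: x right, y down, z forward; pixel columns grow to the right and rows downward; lengths in m; the calibration is good to about 2 mm. A picture is of the moment at which its call begins. There is no depth.
- hand_in(): hands the job in; it is judged then, once.
Trained networks look in a picture, given as the dict that the camera call returned (one of the last four; its "shot" number tells which), for a name from the list of things; names that differ only in an ending like _2 or _b are one class to them, and where a whole thing is asked for, a point or a joint stands for the part that bears it (a point fixed in the world has none). Each returns a list of dicts, best first, with "confidence" (0 to 1); they miss things now and then, are a little off and sometimes report something else, mostly with a low value. They report only what shows in the picture. A call takes as long as a camera call. They do not tell look-alikes from the thing itself.
- boxes_of(picture, query): "point" ([x, y, z] in m, in world coordinates, good to about 4 mm: the middle of the surface that is visible of it).
- trace(picture, query): "pixels" (480x640 bool, what is visible of it).
- mark_of(picture, query): "point" ([x, y, z] in m, in world coordinates, good to about 4 mm: a listed point, or the origin of a listed thing).
The state is a dict: "time": time; "qpos": joint angles; "qvel": joint speeds; "joint_efforts": joint torques, N m; "tool_pos": TCP position; "tool_rot": TCP orientation; "contact_force": force on the tool from outside, world axes, zero at the start; "torque": the same for the moment, N m; "opening": finger opening in m; "grip_force": force on a finger pad.
Only numpy, scipy, OpenCV 4.12 (cv2) and the standard library are available. Lean on these libraries where they do the work, as an engineer would, in place of code of your own. Each camera call takes 0.05 s, during which the arm holds its last target. There are 200 camera calls.

## Working session

There is one attempt and no reset: what is moved stays moved. The work goes in short steps, Python scripts to look and compute and a tool call to move; the robot and the scene stay as the last step left them, time stands still between calls to the robot, and variables do not carry over. Pictures are saved under pics/ and viewed, at most 10 in all, crops included, and the job is handed in when it is done.

Besides the shell and the picture viewer there is one more tool, called as name([rows], argument=value, ...), one row to a line, values as JSON. arm_command: Moves the arm, as the interface text tells. Its arguments: {"type":"object","properties":{"series":{"type":"array"},"hand":{"type":"number"},"squeeze":{"type":"number"}},"required":["series"]}

```bash
mkdir -p pics
cat > h.py <<'E'
from cell import *
import numpy as np, cv2
from scipy.spatial.transform import Rotation as R
def dist(p,k1): 
    return p*(1+k1*(p**2).sum(-1,keepdims=True))
def proj(c,X):
    X=np.atleast_2d(X); Rm=cv2.Rodrigues(np.array(c["rvec"],float))[0]
    Y=X@Rm.T+np.array(c["tvec"]).ravel(); p=dist(Y[:,:2]/Y[:,2:],c["k1"]); K=np.array(c["K"])
    return np.c_[p[:,0]*K[0,0]+K[0,2],p[:,1]*K[1,1]+K[1,2]]
def ray(c,uv):
    uv=np.atleast_2d(np.array(uv,float)); K=np.array(c["K"]); d=np.c_[(uv[:,0]-K[0,2])/K[0,0],(uv[:,1]-K[1,2])/K[1,1]]
    p=d.copy()
    for _ in range(20): p=d/(1+c["k1"]*(p**2).sum(-1,keepdims=True))
    Rm=cv2.Rodrigues(np.array(c["rvec"],float))[0]; o=-Rm.T@np.array(c["tvec"]).ravel()
    return o, np.c_[p,np.ones(len(p))]@Rm
def onz(c,uv,z):
    o,d=ray(c,uv); return o+d*((z-o[2])/d[:,2:])
def tri(c1,u1,c2,u2):
    o1,d1=ray(c1,u1);o2,d2=ray(c2,u2); A=[];b=[]
    M=0;v=0
    for o,d in((o1,d1[0]),(o2,d2[0])):
        d=d/np.linalg.norm(d);P=np.eye(3)-np.outer(d,d);M=M+P;v=v+P@o
    return np.linalg.solve(M,v)
E
python3 - <<'E'
from h import *
s=observe();print(s["tool_pos"],s["tool_rot"],s["contact_force"],s["opening"],s["time"])
for n in("top","side","wrist"):
    c=read_camera(n);cv2.imwrite(f"pics/{n}0.png",c["pixels"])
    o,_=ray(c,[320,240]);print(n,"cam",o.round(3))
    for q in["short_board","long_board","press","nest","head_hinge","treadle_pad","sanding_block","tape_roll"]:
        try:
            m=mark_of(c,q)
            print(n,q,[(np.round(a["point"],3).tolist(),round(a["confidence"],2),proj(c,a["point"])[0].round().tolist()) for a in m[:4]])
        except Exception as e: print(q,e)
E
```

```text
[ 0.16501401 -0.49806821  0.29155407] [-3.14011305e+00 -2.45803699e-04  3.19827879e-01] [0.88867242 0.45740614 0.3278509 ] 0.09201548104990094 0.0
top cam [ 0.419 -0.005  0.957]
top short_board [([0.484, 0.192, 0.002], 0.89, [226.0, 227.0]), ([0.209, 0.317, -0.002], 0.86, [171.0, 353.0]), ([0.448, 0.35, 0.001], 0.58, [155.0, 244.0])]
top long_board []
top press [([0.518, -0.051, 0.001], 0.71, [337.0, 210.0])]
top nest [([0.524, 0.032, 0.011], 0.8, [299.0, 208.0]), ([0.52, -0.054, 0.0], 0.57, [339.0, 210.0])]
top head_hinge [([0.643, 0.03, 0.055], 0.66, [299.0, 148.0]), ([0.45, 0.347, 0.003], 0.17, [156.0, 244.0])]
top treadle_pad [([0.476, -0.141, 0.081], 0.82, [384.0, 227.0])]
top sanding_block [([0.711, -0.315, -0.002], 0.72, [453.0, 124.0])]
top tape_roll [([0.698, 0.318, 0.001], 0.84, [170.0, 132.0])]
side cam [-0.003  0.937  0.812]
side short_board [([0.45, 0.344, 0.002], 0.71, [235.0, 371.0]), ([0.21, 0.317, 0.001], 0.68, [362.0, 404.0]), ([0.484, 0.193, -0.002], 0.65, [259.0, 317.0])]
side long_board [([0.444, -0.334, -0.0], 0.95, [368.0, 198.0])]
side press [([0.525, -0.055, 0.005], 0.81, [296.0, 245.0])]
side nest [([0.52, 0.032, 0.011], 0.92, [280.0, 264.0]), ([0.454, 0.348, 0.002], 0.7, [233.0, 372.0])]
side head_hinge [([0.64, 0.034, 0.056], 0.97, [232.0, 236.0])]
side treadle_pad [([0.477, -0.141, 0.08], 0.66, [328.0, 205.0])]
side sanding_block [([0.708, -0.319, 0.001], 0.84, [279.0, 181.0])]
side tape_roll [([0.697, 0.317, 0.002], 0.68, [139.0, 324.0])]
wrist cam [ 0.244 -0.472  0.384]
wrist short_board []
wrist long_board []
wrist press []
wrist nest []
wrist head_hinge []
wrist treadle_pad []
wrist sanding_block []
wrist tape_roll []
```

View pics/top0.png

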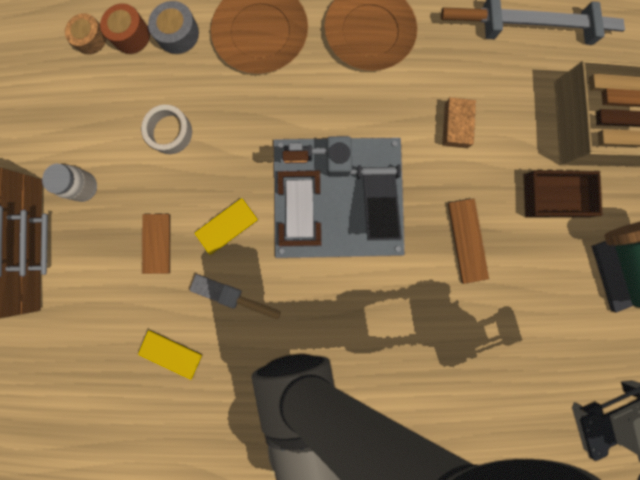

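View pics/side0.png

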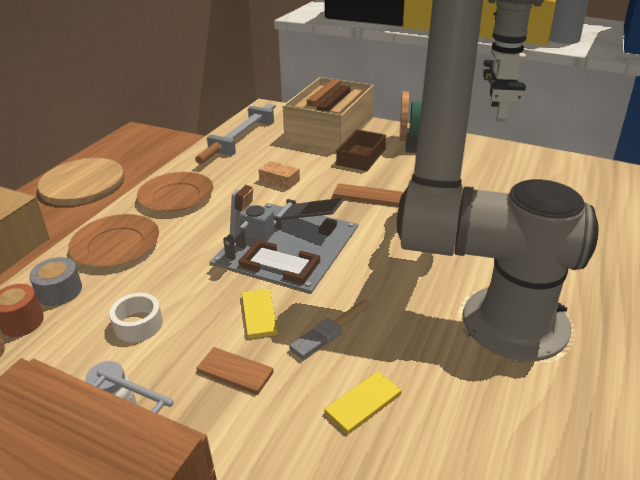

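The top picture shows three short-board-like things: brown (155,243) and yellow (226,225) and (170,354). A longer brown board is at (467,240). The brown one at (155,243) is the short board, being brown and the shorter of the two. The nest is at (299,208) and the treadle at (382,205). Next I'll confirm the board in a crop and measure it.

```bash
cat >> h.py <<'E'
from scipy.optimize import minimize
def sil(c,B):
    m=np.zeros((480,640),np.uint8); h=cv2.convexHull(proj(c,B).astype(np.float32)*16).round().astype(np.int32)
    cv2.fillConvexPoly(m,h,255,cv2.LINE_AA,4); return m/255.
def box(x,y,yaw,z,L,W,H):
    P=np.array([[a*L/2,b*W/2,-e*H] for a in(-1,1) for b in(-1,1) for e in(0,1)])
    return P@R.from_euler('z',yaw).as_matrix().T+[x,y,z]
def fit(views,p0,L,W,H):
    def f(p):
        B=box(*p,L,W,H); e=0
        for c,m in views:
            s=sil(c,B); e+=np.abs(s-m).sum()/m.sum()
        return e
    S=np.array([p0]+[np.array(p0)+d for d in np.diag([.01,.01,.15,.008])])
    r=minimize(f,p0,method="Nelder-Mead",options=dict(initial_simplex=S,xatol=1e-4,fatol=1e-4,maxiter=400)); return r.x,r.fun
E
python3 - <<'E'
from h import *
T=read_camera("top");S=read_camera("side")
def tr(c,q,near):
    b=[t for t in trace(c,q)]
    for t in b:
        m=t["pixels"];yx=np.argwhere(m).mean(0)
        if np.hypot(yx[1]-near[0],yx[0]-near[1])<40: return m.astype(float)
    print("none",q,[np.argwhere(t["pixels"]).mean(0) for t in b])
mt,ms=tr(T,"short_board",(155,243)),tr(S,"short_board",(235,370))
for L in(.13,.18): print("board",L,fit([(T,mt),(S,ms)],[.45,.347,0.,.014],L,.06,.014))
ml=tr(T,"long_board",(467,240)); 
for n,m in(("short",mt),("long",ml)):
    if m is None: continue
    cs=cv2.boxPoints(cv2.minAreaRect(np.argwhere(m>0)[:,::-1].astype(np.float32)))
    w=onz(T,cs,.014);print(n,np.linalg.norm(np.diff(w,axis=0),axis=1).round(3))
for c,n in((T,"top"),(S,"side")):
  for q in("nest","lift_plate","press","treadle","treadle_pad"):
    for t in trace(c,q)[:2]:
        m=t["pixels"];rr=cv2.minAreaRect(np.argwhere(m)[:,::-1].astype(np.float32)); cs=cv2.boxPoints(rr)
        z={"press":.008,"lift_plate":.02}.get(q,.026);w=onz(c,cs,z);print(n,q,round(t["confidence"],2),m.sum(),w[:,:2].round(4).tolist(),w[:,:2].mean(0).round(4))
crop=np.hstack([cv2.resize(T["pixels"][190:300,100:260],None,fx=2.4,fy=2.4,interpolation=2),cv2.resize(T["pixels"][120:270,262:417],(371,264*150//150) if 0 else (371,264))])
cv2.imwrite("pics/crop1.png",crop)
E
```

```text
board 0.13 (array([ 0.4510013 ,  0.34474163, -0.00176167,  0.01291031]), np.float64(0.2058625609750591))
board 0.18 (array([ 0.47556902,  0.34404173, -0.02008161,  0.01208307]), np.float64(0.9781981584691806))
short [0.063 0.127 0.062]
long [0.067 0.182 0.067]
top nest 0.86 15359 [[0.6758, 0.0882], [0.6789, -0.1907], [0.4155, -0.189], [0.4141, 0.085]] [ 0.5461 -0.0517]
top nest 0.62 1318 [[0.6799, 0.391], [0.7704, 0.3479], [0.7165, 0.2458], [0.6274, 0.2891]] [0.6985 0.3185]
top lift_plate 0.59 1529 [[0.5851, 0.0591], [0.5845, 0.0012], [0.458, 0.0024], [0.4586, 0.0598]] [0.5216 0.0306]
top press 0.83 15402 [[0.6824, 0.0903], [0.6858, -0.1955], [0.4163, -0.194], [0.4146, 0.0867]] [ 0.5498 -0.0531]
top treadle 0.74 2545 [[0.6088, -0.101], [0.6144, -0.1773], [0.4506, -0.1865], [0.4456, -0.1109]] [ 0.5299 -0.1439]
top treadle_pad 0.82 2477 [[0.6079, -0.1038], [0.6119, -0.1805], [0.4523, -0.1857], [0.449, -0.1097]] [ 0.5303 -0.1449]
side nest 0.62 9376 [[0.6596, 0.1142], [0.8379, -0.296], [0.4291, -0.2523], [0.3487, 0.1131]] [ 0.5688 -0.0803]
side lift_plate 0.76 861 [[0.5799, 0.0626], [0.603, -0.0003], [0.4646, 0.0026], [0.4477, 0.0631]] [0.5238 0.032 ]
side press 0.73 9499 [[0.6719, 0.0931], [0.8549, -0.3468], [0.4385, -0.2875], [0.3582, 0.1002]] [ 0.5809 -0.1103]
side treadle 0.59 829 [[0.6354, -0.1704], [0.4942, -0.2664], [0.4621, -0.1997], [0.5981, -0.1084]] [ 0.5475 -0.1862]
side treadle 0.51 9567 [[0.6574, 0.1159], [0.841, -0.3021], [0.4305, -0.262], [0.3469, 0.1118]] [ 0.569  -0.0841]
side treadle_pad 0.89 885 [[0.6401, -0.1732], [0.494, -0.2726], [0.4598, -0.2013], [0.6002, -0.107]] [ 0.5485 -0.1885]
```

View pics/crop1.png

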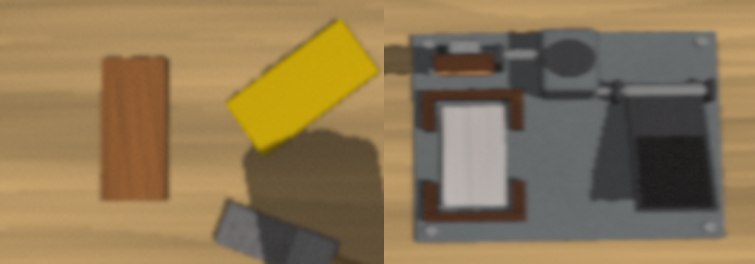

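The crop shows a plain brown board on the left (crop 135,128) and the yellow look-alike beside it (305,85). On the right is the nest with the plate up (473,155) and the treadle (675,150). The brown board's fit agrees with 130 mm (0.21 misfit against 0.98 for 180 mm).

```bash
cat >> h.py <<'E'
def plan(*tg):
    """targets (x,y,z,yaw) tool pointing down -> row numbers from present pose"""
    s=observe();p=np.array(s["tool_pos"]);A=R.from_euler('xyz',s["tool_rot"])
    for x,y,z,yaw in tg:
        B=R.from_euler('xyz',[np.pi,0,yaw]); d=A.inv().apply(np.array([x,y,z])-p)*1000; r=(A.inv()*B).as_rotvec(degrees=True)
        print(d.round(1),r.round(2))
E
python3 - <<'E'
from h import *
c=read_camera("wrist");s=observe();A=R.from_euler('xyz',s["tool_rot"])
o,d=ray(c,[320,240]);print(A.inv().apply(o-s["tool_pos"]),A.inv().apply(d[0]),c["K"][0][0],c["k1"])
try: print(finger_overhang)
except Exception as e: print(s.keys())
plan((.42,-.22,.29,1.7),(.47,.33,.29,3.1416))
E
```

```text
[ 0.08300363  0.00021249 -0.09141154] [-0.29953571  0.03503663  0.9541229 ] 385.37056046861824 0.022321500482943388
0.0655
[ 329.5 -184.1    2.2] [  0.     0.   -79.08]
[ 549.9 -690.5    2.2] [   0.      0.   -161.68]
```

arm_command([
  {"x": 330, "y": -184, "rz": -79},
  {"x": 330, "y": -184, "rz": -79},
  {"x": 330, "y": -184, "rz": -79},
  {"x": 330, "y": -184, "rz": -79},
  {"x": 330, "y": -184, "rz": -79},
  {"x": 330, "y": -184, "rz": -79},
  {"x": 330, "y": -184, "rz": -79},
  {"x": 330, "y": -184, "rz": -79},
  {"x": 550, "y": -690, "rz": -162},
  {"x": 550, "y": -690, "rz": -162},
  {"x": 550, "y": -690, "rz": -162},
  {"x": 550, "y": -690, "rz": -162},
  {"x": 550, "y": -690, "rz": -162},
  {"x": 550, "y": -690, "rz": -162},
  {"x": 550, "y": -690, "rz": -162},
  {"x": 550, "y": -690, "rz": -162},
  {"x": 550, "y": -690, "rz": -162},
  {"x": 550, "y": -690, "rz": -162},
  {"x": 550, "y": -690, "rz": -162},
  {"x": 550, "y": -690, "rz": -162},
], hand=91.8)

```text
invalid input
```

Run:
```python
from h import *
s=observe();print(s["tool_pos"],s["tool_rot"],s["qpos"].__repr__())
plan((.44,.03,.24,3.1416),(.49,.03,.24,3.1416),(.451,.345,.20,3.1416))
```

```text
[ 0.16508255 -0.4983831   0.29220496] [3.14155323e+00 8.86566076e-07 3.19773120e-01] array([-1.39697564e+00,  3.42051606e-01,  1.52412501e+00,  5.07618562e-06,
        1.27537691e+00, -1.45953909e-01])
[ 427.1 -415.2   52.2] [   0.      0.   -161.68]
[ 474.5 -399.5   52.2] [   0.      0.   -161.68]
[ 536.5 -710.8   92.2] [   0.      0.   -161.68]
```

arm_command([
  {"x": 330, "y": -184, "z": 0, "rx": 0, "ry": 0, "rz": -79},
  {"x": 330, "y": -184, "z": 0, "rx": 0, "ry": 0, "rz": -79},
  {"x": 330, "y": -184, "z": 0, "rx": 0, "ry": 0, "rz": -79},
  {"x": 330, "y": -184, "z": 0, "rx": 0, "ry": 0, "rz": -79},
  {"x": 330, "y": -184, "z": 0, "rx": 0, "ry": 0, "rz": -79},
  {"x": 330, "y": -184, "z": 0, "rx": 0, "ry": 0, "rz": -79},
  {"x": 440, "y": -410, "z": 40, "rx": 0, "ry": 0, "rz": -162},
  {"x": 440, "y": -410, "z": 40, "rx": 0, "ry": 0, "rz": -162},
  {"x": 440, "y": -410, "z": 40, "rx": 0, "ry": 0, "rz": -162},
  {"x": 440, "y": -410, "z": 40, "rx": 0, "ry": 0, "rz": -162},
  {"x": 440, "y": -410, "z": 40, "rx": 0, "ry": 0, "rz": -162},
  {"x": 440, "y": -410, "z": 40, "rx": 0, "ry": 0, "rz": -162},
  {"x": 440, "y": -410, "z": 40, "rx": 0, "ry": 0, "rz": -162},
  {"x": 440, "y": -410, "z": 40, "rx": 0, "ry": 0, "rz": -162},
  {"x": 440, "y": -410, "z": 40, "rx": 0, "ry": 0, "rz": -162},
  {"x": 440, "y": -410, "z": 40, "rx": 0, "ry": 0, "rz": -162},
  {"x": 440, "y": -410, "z": 40, "rx": 0, "ry": 0, "rz": -162},
  {"x": 440, "y": -410, "z": 40, "rx": 0, "ry": 0, "rz": -162},
  {"x": 440, "y": -410, "z": 40, "rx": 0, "ry": 0, "rz": -162},
  {"x": 440, "y": -410, "z": 40, "rx": 0, "ry": 0, "rz": -162},
], hand=91.8)

```text
time: 4.15
tool_pos: [0.4539, 0.0291, 0.2523]
tool_rot: [-3.141, 0.0, -3.135]
contact_force: [0.3, -0.4, -0.4]
opening: 0.0919
grip_force: 0.0
```

Run:
```python
from h import *
c=read_camera("wrist");cv2.imwrite("pics/w1.png",c["pixels"]);np.save("w1.npy",c,allow_pickle=True)
t=trace(c,"lift_plate")
for a in t[:2]:
    m=a["pixels"];rr=cv2.boxPoints(cv2.minAreaRect(np.argwhere(m)[:,::-1].astype(np.float32)));w=onz(c,rr,.02)
    print(round(a["confidence"],2),rr.round().tolist(),w[:,:2].round(4).tolist(),w.mean(0))
for x in mark_of(c,"nest")[:2]: print(x)
plan((.451,.345,.24,3.1416),(.451,.345,.2,3.1416))
```

```text
0.85 [[277.0, 226.0], [342.0, 226.0], [342.0, 349.0], [277.0, 349.0]] [[0.4601, 0.0037], [0.4597, 0.0603], [0.583, 0.0645], [0.5834, 0.0017]] [0.52154702 0.03254248 0.02      ]
{'point': [0.5181, 0.0323, 0.0083], 'confidence': 0.89}
[  2.1 315.9  12.2] [-0.    0.    0.14]
[  2.1 315.9  52.2] [-0.    0.    0.14]
```

View pics/w1.png

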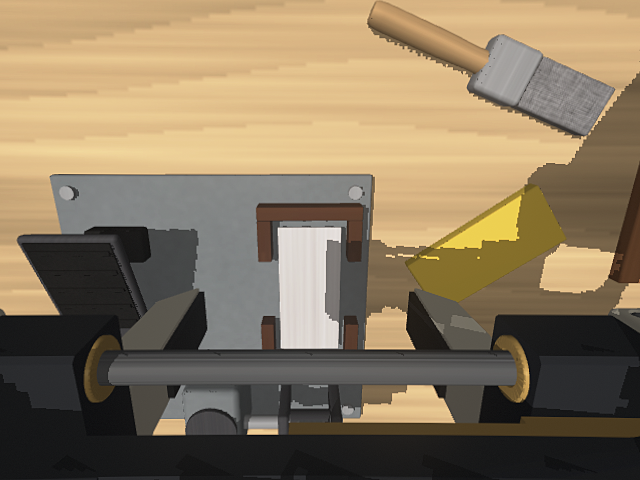

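The wrist view shows the nest's near rail, with outer corners about (257,205) and (363,205), and the base plate's near edge from (52,176) to (373,176). The gripper hides the far end.

Run:
```python
from h import *
c=np.load("w1.npy",allow_pickle=True).item()
print("rail outer",onz(c,[[257,205],[363.5,205]],.026).round(4).tolist(),"expect width .091")
print("base edge",onz(c,[[52,176],[373,175.5]],.008).round(4).tolist())
g=c["pixels"].astype(int)
print("col profile rail row 212",g[212,252:262,2].tolist(),g[212,358:370,2].tolist())
print("row profile col 310",g[200:226,310,2].tolist())
print("left/right base", [g[172:180,x,1].tolist() for x in(90,200,330)])
```

```text
rail outer [[0.4403, -0.0123, 0.026], [0.4397, 0.0771, 0.026]] expect width .091
base edge [[0.4203, -0.1893, 0.008], [0.4175, 0.0867, 0.008]]
col profile rail row 212 [132, 132, 134, 129, 99, 97, 97, 98, 97, 97] [97, 97, 97, 98, 93, 64, 77, 77, 76, 77, 101, 114]
row profile col 310 [133, 135, 127, 84, 56, 59, 61, 76, 102, 101, 99, 99, 97, 97, 96, 97, 97, 96, 96, 93, 89, 111, 133, 131, 132, 120]
left/right base [[197, 208, 96, 104, 125, 132, 131, 129], [195, 181, 125, 99, 135, 137, 138, 136], [195, 179, 112, 106, 132, 135, 135, 138]]
```

arm_command([
  {"x": 2, "y": 316, "z": 12, "rx": 0, "ry": 0, "rz": 0},
  {"x": 2, "y": 316, "z": 12, "rx": 0, "ry": 0, "rz": 0},
  {"x": 2, "y": 316, "z": 12, "rx": 0, "ry": 0, "rz": 0},
  {"x": 2, "y": 316, "z": 12, "rx": 0, "ry": 0, "rz": 0},
  {"x": 2, "y": 316, "z": 12, "rx": 0, "ry": 0, "rz": 0},
  {"x": 2, "y": 316, "z": 12, "rx": 0, "ry": 0, "rz": 0},
  {"x": 2, "y": 316, "z": 12, "rx": 0, "ry": 0, "rz": 0},
  {"x": 2, "y": 316, "z": 12, "rx": 0, "ry": 0, "rz": 0},
  {"x": 2, "y": 316, "z": 12, "rx": 0, "ry": 0, "rz": 0},
])

```text
time: 5.2
tool_pos: [0.45, 0.3444, 0.2398]
tool_rot: [-3.14, -0.001, -3.137]
contact_force: [-0.3, -0.5, 0.2]
opening: 0.0916
grip_force: 0.0
```

Run:
```python
from h import *
c=np.load("w1.npy",allow_pickle=True).item()
print("nest front top edge",onz(c,[[310,207.5],[310,220.5]],.026).round(4).tolist())
c=read_camera("wrist");cv2.imwrite("pics/w2.png",c["pixels"]);np.save("w2.npy",c,allow_pickle=True)
T=read_camera("top")
m=[a for a in trace(c,"short_board")]
for a in m[:3]:
    p=a["pixels"];rr=cv2.boxPoints(cv2.minAreaRect(np.argwhere(p)[:,::-1].astype(np.float32)));w=onz(c,rr,.014)
    print(round(a["confidence"],2),rr.round(1).tolist(),w[:,:2].round(4).tolist(),w.mean(0))
```

```text
nest front top edge [[0.4421, 0.0322, 0.026], [0.4534, 0.0323, 0.026]]
0.8 [[54.900001525878906, 272.20001220703125], [172.3000030517578, 184.5], [216.39999389648438, 243.5], [98.9000015258789, 331.20001220703125]] [[0.4974, 0.1236], [0.4193, 0.2338], [0.4701, 0.2665], [0.5561, 0.1526]] [0.48571281 0.19412486 0.014     ]
0.78 [[273.0, 142.0], [346.0, 142.0], [346.0, 290.0], [273.0, 290.0]] [[0.3848, 0.3173], [0.3845, 0.3755], [0.5135, 0.3803], [0.5139, 0.3145]] [0.44917989 0.34691022 0.014     ]
```

View pics/w2.png

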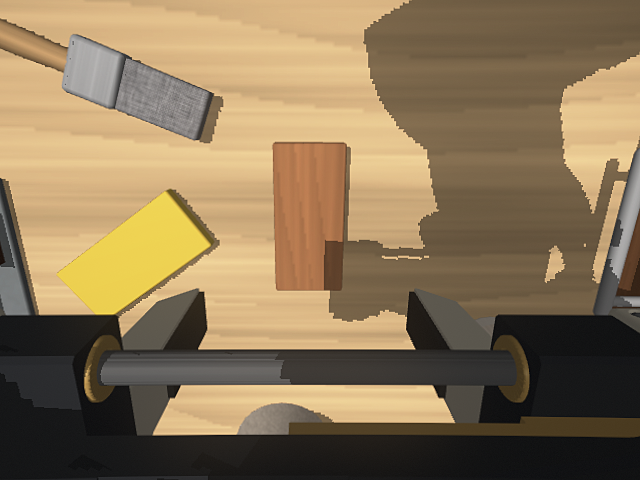

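The board's top face spans about (273,142) to (344,290), centred near (0.450, 0.346) with yaw 0, which agrees with the outside cameras. The fitted top height is 13 mm. The yellow piece at (135,250) clears the left finger. I'll descend and grip.

arm_command([
  {"x": 0, "y": 1.5, "z": 45, "rx": 0, "ry": 0, "rz": 0},
  {"x": 0, "y": 1.5, "z": 90, "rx": 0, "ry": 0, "rz": 0},
  {"x": 0, "y": 1.5, "z": 130, "rx": 0, "ry": 0, "rz": 0},
  {"x": 0, "y": 1.5, "z": 155, "rx": 0, "ry": 0, "rz": 0},
  {"x": 0, "y": 1.5, "z": 165, "rx": 0, "ry": 0, "rz": 0},
  {"x": 0, "y": 1.5, "z": 172, "rx": 0, "ry": 0, "rz": 0},
  {"x": 0, "y": 1.5, "z": 172, "rx": 0, "ry": 0, "rz": 0},
])

```text
time: 6.05
tool_pos: [0.4506, 0.3463, 0.0686]
tool_rot: [3.141, 0.001, -3.137]
contact_force: [0.0, 0.0, -0.6]
opening: 0.0915
grip_force: 0.0
```

arm_command([
  {"x": 0, "y": 0, "z": 0, "rx": 0, "ry": 0, "rz": 0},
  {"x": 0, "y": 0, "z": 0, "rx": 0, "ry": 0, "rz": 0},
  {"x": 0, "y": 0, "z": 0, "rx": 0, "ry": 0, "rz": 0},
  {"x": 0, "y": 0, "z": 0, "rx": 0, "ry": 0, "rz": 0},
  {"x": 0, "y": 0, "z": 0, "rx": 0, "ry": 0, "rz": 0},
  {"x": 0, "y": 0, "z": 0, "rx": 0, "ry": 0, "rz": 0},
  {"x": 0, "y": 0, "z": 0, "rx": 0, "ry": 0, "rz": 0},
  {"x": 0, "y": 0, "z": 0, "rx": 0, "ry": 0, "rz": 0},
], hand=50, squeeze=35)

```text
time: 6.85
tool_pos: [0.4502, 0.3467, 0.0686]
tool_rot: [3.141, 0.0, -3.136]
contact_force: [-0.6, -0.2, 6.0]
opening: 0.0596
grip_force: 35.0
```

arm_command([
  {"x": 0, "y": 0, "z": -10, "rx": 0, "ry": 0, "rz": 0},
  {"x": 0, "y": 0, "z": -40, "rx": 0, "ry": 0, "rz": 0},
  {"x": 0, "y": 0, "z": -80, "rx": 0, "ry": 0, "rz": 0},
  {"x": -15, "y": -45, "z": -90, "rx": 0, "ry": 0, "rz": 0},
  {"x": -35, "y": -90, "z": -90, "rx": 0, "ry": 0, "rz": 0},
  {"x": -50, "y": -135, "z": -90, "rx": 0, "ry": 0, "rz": 0},
  {"x": -50, "y": -180, "z": -90, "rx": 0, "ry": 0, "rz": 0},
  {"x": -50, "y": -225, "z": -90, "rx": 0, "ry": 0, "rz": 0},
  {"x": -50, "y": -270, "z": -90, "rx": 0, "ry": 0, "rz": 0},
  {"x": -50, "y": -300, "z": -90, "rx": 0, "ry": 0, "rz": 0},
  {"x": -50, "y": -314, "z": -90, "rx": 0, "ry": 0, "rz": 0},
  {"x": -50, "y": -314, "z": -90, "rx": 0, "ry": 0, "rz": 0},
  {"x": -50, "y": -314, "z": -90, "rx": 0, "ry": 0, "rz": 0},
])

```text
time: 8.15
tool_pos: [0.5019, 0.0336, 0.1583]
tool_rot: [3.141, -0.0, -3.136]
contact_force: [-0.1, 0.0, -1.4]
opening: 0.0598
grip_force: 35.0
```

Run:
```python
from h import *
c=read_camera("wrist");cv2.imwrite("pics/w3.png",c["pixels"]);np.save("w3.npy",c,allow_pickle=True)
s=observe();print(s["tool_pos"],s["tool_rot"],s["time"])
```

```text
[0.50181383 0.03397719 0.15823524] [ 3.14127104e+00 -7.48285343e-05 -3.13522551e+00] 8.2
```

View pics/w3.png

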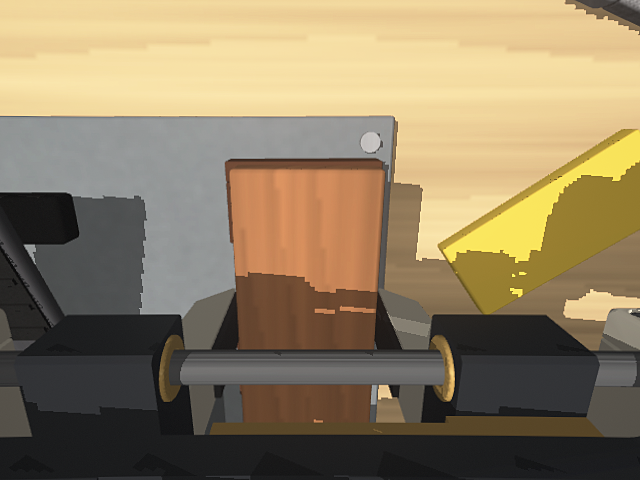

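The board is held square; its front top edge runs from (229,168) to (383,166).

Run:
```python
from h import *
c=np.load("w3.npy",allow_pickle=True).item()
w=onz(c,[[229,168],[383,166.5]],.1037);print(w.round(4).tolist(),np.diff(w,axis=0)); print("base edge",onz(c,[[0,117],[393,117]],.008).round(4).tolist())
t=np.array([.50185,.0338]);print("board centre rel tcp",w[:,:2].mean(0)+[.065,0]-t)
g=c["pixels"][:,:,2].astype(int);print(g[155:172,300].tolist(),g[155:172,250].tolist(),g[155:172,370].tolist())
```

```text
[[0.4363, 0.0042, 0.1037], [0.4355, 0.0617, 0.1037]] [[-0.00085553  0.05757169  0.        ]]
base edge [[0.4198, -0.1468, 0.008], [0.4177, 0.0847, 0.008]]
board centre rel tcp [-0.00092939 -0.00085424]
[150, 153, 148, 113, 61, 66, 86, 115, 116, 112, 112, 115, 114, 118, 156, 196, 201] [152, 153, 159, 132, 56, 62, 86, 114, 116, 111, 101, 102, 107, 125, 164, 189, 191] [149, 152, 138, 91, 64, 74, 100, 115, 113, 113, 111, 109, 109, 111, 135, 163, 175]
```

arm_command([
  {"x": -10, "y": -1, "z": 0, "rx": 0, "ry": 0, "rz": 0},
  {"x": -20.5, "y": -1, "z": 0, "rx": 0, "ry": 0, "rz": 0},
  {"x": -20.5, "y": -1, "z": 20, "rx": 0, "ry": 0, "rz": 0},
  {"x": -20.5, "y": -1, "z": 45, "rx": 0, "ry": 0, "rz": 0},
  {"x": -20.5, "y": -1, "z": 55, "rx": 0, "ry": 0, "rz": 0},
  {"x": -20.5, "y": -1, "z": 59, "rx": 0, "ry": 0, "rz": 0},
  {"x": -20.5, "y": -1, "z": 62, "rx": 0, "ry": 0, "rz": 0},
  {"x": -20.5, "y": -1, "z": 64, "rx": 0, "ry": 0, "rz": 0},
  {"x": -20.5, "y": -1, "z": 66, "rx": 0, "ry": 0, "rz": 0},
  {"x": -20.5, "y": -1, "z": 67, "rx": 0, "ry": 0, "rz": 0},
  {"x": -20.5, "y": -1, "z": 67, "rx": 0, "ry": 0, "rz": 0},
])

```text
time: 9.3
tool_pos: [0.5225, 0.032, 0.0915]
tool_rot: [-3.141, 0.001, -3.136]
contact_force: [0.9, 0.4, -1.6]
opening: 0.0592
grip_force: 35.0
```

The board's underside is 3 mm below the rail tops with no contact force, so it is in the nest. I'll lower it onto the plate and press slowly.

arm_command([
  {"x": 0, "y": 0, "z": 1, "rx": 0, "ry": 0, "rz": 0},
  {"x": 0, "y": 0, "z": 2, "rx": 0, "ry": 0, "rz": 0},
  {"x": 0, "y": 0, "z": 3, "rx": 0, "ry": 0, "rz": 0},
  {"x": 0, "y": 0, "z": 4, "rx": 0, "ry": 0, "rz": 0},
  {"x": 0, "y": 0, "z": 5, "rx": 0, "ry": 0, "rz": 0},
  {"x": 0, "y": 0, "z": 5, "rx": 0, "ry": 0, "rz": 0},
])

```text
time: 9.9
tool_pos: [0.5224, 0.032, 0.0863]
tool_rot: [-3.141, 0.0, -3.136]
contact_force: [-1.5, 0.1, 3.6]
opening: 0.0596
grip_force: 35.0
```

arm_command([
  {"x": 0, "y": 0, "z": 1, "rx": 0, "ry": 0, "rz": 0},
  {"x": 0, "y": 0, "z": 2, "rx": 0, "ry": 0, "rz": 0},
  {"x": 0, "y": 0, "z": 3, "rx": 0, "ry": 0, "rz": 0},
  {"x": 0, "y": 0, "z": 4, "rx": 0, "ry": 0, "rz": 0},
  {"x": 0, "y": 0, "z": 5, "rx": 0, "ry": 0, "rz": 0},
  {"x": 0, "y": 0, "z": 5, "rx": 0, "ry": 0, "rz": 0},
])

```text
time: 10.5
tool_pos: [0.5224, 0.032, 0.081]
tool_rot: [-3.141, 0.0, -3.136]
contact_force: [-1.0, -0.8, 1.5]
opening: 0.0596
grip_force: 35.0
```

arm_command([
  {"x": 0, "y": 0, "z": 0.5, "rx": 0, "ry": 0, "rz": 0},
  {"x": 0, "y": 0, "z": 1, "rx": 0, "ry": 0, "rz": 0},
  {"x": 0, "y": 0, "z": 1, "rx": 0, "ry": 0, "rz": 0},
])

```text
time: 10.8
tool_pos: [0.5224, 0.032, 0.0805]
tool_rot: [-3.141, 0.0, -3.136]
contact_force: [-1.8, 0.2, 7.3]
opening: 0.0593
grip_force: 35.0
```

Run:
```python
from h import *
c=read_camera("side");s=observe();print(s["tool_pos"],s["contact_force"])
cv2.imwrite("pics/s1.png",cv2.resize(c["pixels"][195:305,205:365],None,fx=5,fy=5,interpolation=2))
```

```text
[0.52243093 0.03200255 0.08054517] [-1.83770581 -0.17165771  7.03245168]
```

arm_command([
  {"x": 0, "y": 0, "z": 0.5, "rx": 0, "ry": 0, "rz": 0},
  {"x": 0, "y": 0, "z": 1, "rx": 0, "ry": 0, "rz": 0},
  {"x": 0, "y": 0, "z": 1, "rx": 0, "ry": 0, "rz": 0},
])

```text
time: 11.15
tool_pos: [0.5224, 0.032, 0.0804]
tool_rot: [-3.141, 0.001, -3.136]
contact_force: [-4.7, -0.5, 16.4]
opening: 0.0596
grip_force: 35.0
```

arm_command([
  {"x": 0, "y": 0, "z": 0, "rx": 0, "ry": 0, "rz": 0},
  {"x": 0, "y": 0, "z": 0, "rx": 0, "ry": 0, "rz": 0},
  {"x": 0, "y": 0, "z": 0, "rx": 0, "ry": 0, "rz": 0},
  {"x": 0, "y": 0, "z": 0, "rx": 0, "ry": 0, "rz": 0},
  {"x": 0, "y": 0, "z": -10, "rx": 0, "ry": 0, "rz": 0},
  {"x": 0, "y": 0, "z": -40, "rx": 0, "ry": 0, "rz": 0},
  {"x": 45, "y": 0, "z": -80, "rx": 0, "ry": 0, "rz": 0},
  {"x": 70, "y": 0, "z": -120, "rx": 0, "ry": 0, "rz": 0},
  {"x": 70, "y": 0, "z": -140, "rx": 0, "ry": 0, "rz": 0},
  {"x": 70, "y": 0, "z": -140, "rx": 0, "ry": 0, "rz": 0},
], hand=74)

```text
time: 12.15
tool_pos: [0.4532, 0.0316, 0.2234]
tool_rot: [-3.141, 0.008, -3.136]
contact_force: [1.9, 0.6, -0.1]
opening: 0.074
grip_force: 0.0
```

Run:
```python
from h import *
c=read_camera("wrist");d=read_camera("side");s=observe();print(s["tool_pos"],s["contact_force"])
np.save("w4.npy",c,allow_pickle=True)
a=cv2.resize(c["pixels"][100:400,180:480],(400,400),interpolation=2);b=cv2.resize(d["pixels"][205:305,205:305],(400,400),interpolation=2)
cv2.imwrite("pics/c4.png",np.hstack([a,b]))
```

```text
[0.45256043 0.03163108 0.2200009 ] [ 0.04575681 -0.64260495 -0.41196197]
```

View pics/c4.png

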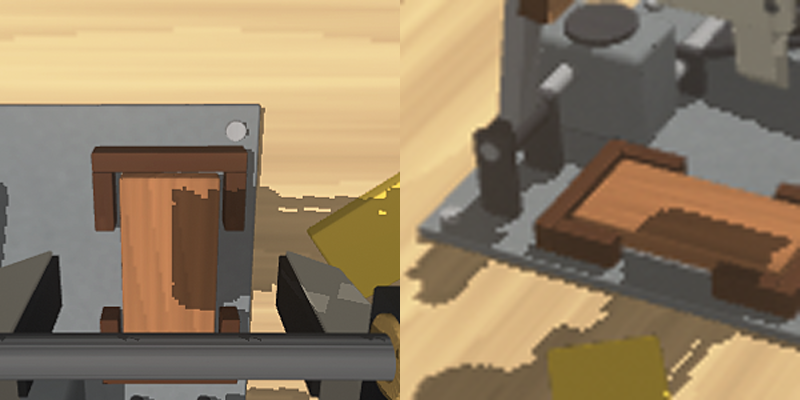

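The left half (wrist) shows the board seated inside the frame, its end at crop (170,175). The right half (side) shows its top level with the rails. I'll check with a light press from above using closed fingers.

arm_command([
  {"x": -40, "y": 0, "z": 0, "rx": 0, "ry": 0, "rz": 0},
  {"x": -68, "y": 0, "z": 30, "rx": 0, "ry": 0, "rz": 0},
  {"x": -68, "y": 0, "z": 70, "rx": 0, "ry": 0, "rz": 0},
  {"x": -68, "y": 0, "z": 95, "rx": 0, "ry": 0, "rz": 0},
  {"x": -68, "y": 0, "z": 110, "rx": 0, "ry": 0, "rz": 0},
  {"x": -68, "y": 0, "z": 118, "rx": 0, "ry": 0, "rz": 0},
  {"x": -68, "y": 0, "z": 122, "rx": 0, "ry": 0, "rz": 0},
  {"x": -68, "y": 0, "z": 124, "rx": 0, "ry": 0, "rz": 0},
  {"x": -68, "y": 0, "z": 126, "rx": 0, "ry": 0, "rz": 0},
  {"x": -68, "y": 0, "z": 127, "rx": 0, "ry": 0, "rz": 0},
  {"x": -68, "y": 0, "z": 128, "rx": 0, "ry": 0, "rz": 0},
  {"x": -68, "y": 0, "z": 128, "rx": 0, "ry": 0, "rz": 0},
], hand=0)

```text
time: 13.45
tool_pos: [0.5207, 0.032, 0.0918]
tool_rot: [-3.141, 0.001, -3.136]
contact_force: [-0.4, -0.2, 3.2]
opening: 0.0004
grip_force: 1.4
```

arm_command([
  {"x": 0, "y": 0, "z": 0.5, "rx": 0, "ry": 0, "rz": 0},
  {"x": 0, "y": 0, "z": 1, "rx": 0, "ry": 0, "rz": 0},
  {"x": 0, "y": 0, "z": 1, "rx": 0, "ry": 0, "rz": 0},
])

```text
time: 13.75
tool_pos: [0.5207, 0.032, 0.0917]
tool_rot: [-3.141, 0.002, -3.136]
contact_force: [-2.0, 0.7, 13.1]
opening: 0.0004
grip_force: 6.2
```

Tips stop at 26 mm with 13 N and no give, so the board is fully down and flush. On to the treadle.

arm_command([
  {"x": 0, "y": 0, "z": -30, "rx": 0, "ry": 0, "rz": 0},
  {"x": 20, "y": 0, "z": -70, "rx": 0, "ry": 0, "rz": 0},
  {"x": 48, "y": -25, "z": -95, "rx": 0, "ry": 0, "rz": 0},
  {"x": 48, "y": -65, "z": -95, "rx": 0, "ry": 0, "rz": 0},
  {"x": 48, "y": -110, "z": -95, "rx": 0, "ry": 0, "rz": 0},
  {"x": 48, "y": -150, "z": -95, "rx": 0, "ry": 0, "rz": 0},
  {"x": 48, "y": -171, "z": -95, "rx": 0, "ry": 0, "rz": 0},
  {"x": 48, "y": -171, "z": -75, "rx": 0, "ry": 0, "rz": 0},
  {"x": 48, "y": -171, "z": -65, "rx": 0, "ry": 0, "rz": 0},
  {"x": 48, "y": -171, "z": -62, "rx": 0, "ry": 0, "rz": 0},
  {"x": 48, "y": -171, "z": -62, "rx": 0, "ry": 0, "rz": 0},
])

```text
time: 14.85
tool_pos: [0.4731, -0.1386, 0.1519]
tool_rot: [3.141, -0.001, -3.135]
contact_force: [0.7, 0.0, 0.5]
opening: 0.0002
grip_force: 0.0
```

Run:
```python
from h import *
s=observe();print(s["tool_pos"],s["contact_force"])
for n in("wrist","side"):
    c=read_camera(n);b=mark_of(c,"treadle_pad");print([(np.round(a["point"],4),a["confidence"]) for a in b[:2]])
    if n=="wrist": w=c
d=c
a=cv2.resize(w["pixels"][100:400,160:460],(400,400));b=cv2.resize(d["pixels"][180:300,210:360],(400,320),interpolation=2)
cv2.imwrite("pics/c5.png",np.hstack([a,np.vstack([b,b[:80]*0])]))
```

```text
[ 0.47314901 -0.13864828  0.15191817] [0.70870691 0.00159231 0.49262523]
[]
[(array([ 0.4799, -0.1401,  0.0777]), 0.9)]
```

View pics/c5.png

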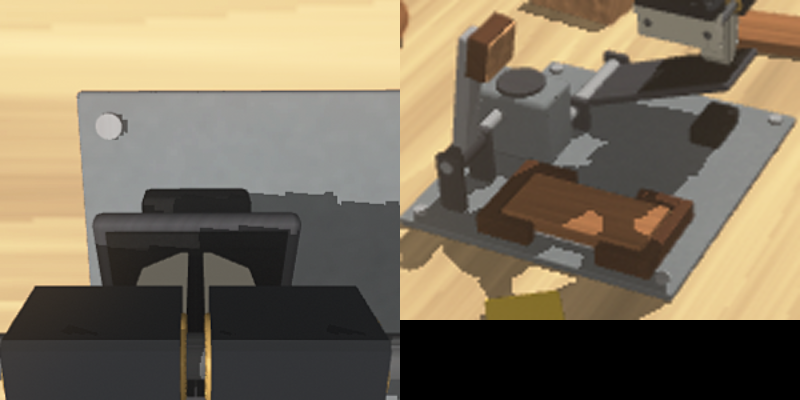

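The wrist half shows the closed fingers centred on the treadle, its near edge at crop (195,222). The side half shows the tips just above the pad and the board flush in the nest. Pressing slowly.

arm_command([
  {"x": 0, "y": 0, "z": 3, "rx": 0, "ry": 0, "rz": 0},
  {"x": 0, "y": 0, "z": 6, "rx": 0, "ry": 0, "rz": 0},
  {"x": 0, "y": 0, "z": 9, "rx": 0, "ry": 0, "rz": 0},
  {"x": 1, "y": 0, "z": 12, "rx": 0, "ry": 0, "rz": 0},
  {"x": 1, "y": 0, "z": 15, "rx": 0, "ry": 0, "rz": 0},
  {"x": 2, "y": 0, "z": 18, "rx": 0, "ry": 0, "rz": 0},
  {"x": 2, "y": 0, "z": 21, "rx": 0, "ry": 0, "rz": 0},
  {"x": 3, "y": 0, "z": 24, "rx": 0, "ry": 0, "rz": 0},
  {"x": 3, "y": 0, "z": 27, "rx": 0, "ry": 0, "rz": 0},
  {"x": 4, "y": 0, "z": 30, "rx": 0, "ry": 0, "rz": 0},
  {"x": 4, "y": 0, "z": 33, "rx": 0, "ry": 0, "rz": 0},
  {"x": 4, "y": 0, "z": 36, "rx": 0, "ry": 0, "rz": 0},
  {"x": 5, "y": 0, "z": 39, "rx": 0, "ry": 0, "rz": 0},
  {"x": 5, "y": 0, "z": 42, "rx": 0, "ry": 0, "rz": 0},
  {"x": 5, "y": 0, "z": 44, "rx": 0, "ry": 0, "rz": 0},
  {"x": 5, "y": 0, "z": 46, "rx": 0, "ry": 0, "rz": 0},
  {"x": 5, "y": 0, "z": 47, "rx": 0, "ry": 0, "rz": 0},
  {"x": 5, "y": 0, "z": 47, "rx": 0, "ry": 0, "rz": 0},
])

```text
time: 16.85
tool_pos: [0.467, -0.1393, 0.1055]
tool_rot: [3.141, -0.003, -3.135]
contact_force: [-7.4, -0.9, 11.6]
opening: 0.0002
grip_force: 5.7
```

arm_command([
  {"x": 0, "y": 0, "z": 1, "rx": 0, "ry": 0, "rz": 0},
  {"x": 0, "y": 0, "z": 2, "rx": 0, "ry": 0, "rz": 0},
  {"x": 0, "y": 0, "z": 2.5, "rx": 0, "ry": 0, "rz": 0},
  {"x": 0, "y": 0, "z": 2.5, "rx": 0, "ry": 0, "rz": 0},
])

```text
time: 17.25
tool_pos: [0.4669, -0.1393, 0.1031]
tool_rot: [3.141, -0.003, -3.135]
contact_force: [-8.0, -2.4, 12.1]
opening: 0.0003
grip_force: 6.0
```

arm_command([
  {"x": 0, "y": 0, "z": 0.5, "rx": 0, "ry": 0, "rz": 0},
  {"x": 0, "y": 0, "z": 1, "rx": 0, "ry": 0, "rz": 0},
  {"x": 0, "y": 0, "z": 1.5, "rx": 0, "ry": 0, "rz": 0},
  {"x": 0, "y": 0, "z": 1.5, "rx": 0, "ry": 0, "rz": 0},
])

```text
time: 17.65
tool_pos: [0.4668, -0.1393, 0.1016]
tool_rot: [3.141, -0.003, -3.135]
contact_force: [-8.4, -1.9, 12.9]
opening: 0.0002
grip_force: 6.3
```

arm_command([
  {"x": 0, "y": 0, "z": 0.5, "rx": 0, "ry": 0, "rz": 0},
  {"x": 0, "y": 0, "z": 1, "rx": 0, "ry": 0, "rz": 0},
  {"x": 0, "y": 0, "z": 1.5, "rx": 0, "ry": 0, "rz": 0},
  {"x": 0, "y": 0, "z": 1.5, "rx": 0, "ry": 0, "rz": 0},
])

```text
time: 18.05
tool_pos: [0.4668, -0.1393, 0.1001]
tool_rot: [3.141, -0.003, -3.135]
contact_force: [-8.4, -1.1, 13.5]
opening: 0.0004
grip_force: 6.7
```

arm_command([
  {"x": 0, "y": 0, "z": 0.5, "rx": 0, "ry": 0, "rz": 0},
  {"x": 0, "y": 0, "z": 1, "rx": 0, "ry": 0, "rz": 0},
  {"x": 0, "y": 0, "z": 1.5, "rx": 0, "ry": 0, "rz": 0},
  {"x": 0, "y": 0, "z": 1.5, "rx": 0, "ry": 0, "rz": 0},
])

```text
time: 18.45
tool_pos: [0.4668, -0.1393, 0.0994]
tool_rot: [-3.142, -0.003, -3.135]
contact_force: [-11.7, -1.1, 22.2]
opening: 0.0002
grip_force: 10.9
```

Run:
```python
from h import *
s=observe();print(s["tool_pos"],s["contact_force"])
d=read_camera("side")
cv2.imwrite("pics/c6.png",cv2.resize(d["pixels"][170:300,200:370],None,fx=4.5,fy=4.5,interpolation=2))
```

```text
[ 0.46675673 -0.13931961  0.09941162] [-11.66896113  -1.06390538  22.21870117]
```

View pics/c6.png

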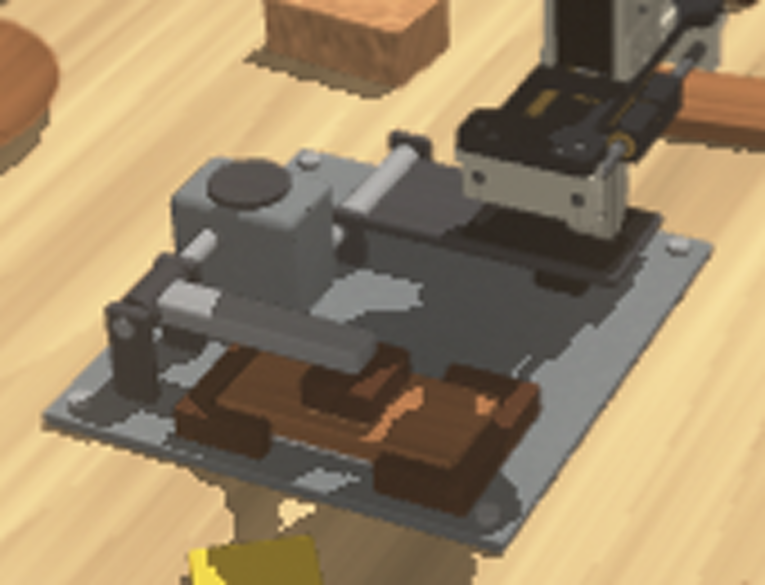

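The treadle is level on its stop (crop 560,240), force rising stiffly to 22 N, and the head's pad is down on the board (355,385). Hold for 1.5 s, then let it rise gently.

arm_command([
  {"x": 0, "y": 0, "z": 0.3, "rx": 0, "ry": 0, "rz": 0},
  {"x": 0, "y": 0, "z": 0.3, "rx": 0, "ry": 0, "rz": 0},
  {"x": 0, "y": 0, "z": 0.3, "rx": 0, "ry": 0, "rz": 0},
  {"x": 0, "y": 0, "z": 0.3, "rx": 0, "ry": 0, "rz": 0},
  {"x": 0, "y": 0, "z": 0.3, "rx": 0, "ry": 0, "rz": 0},
  {"x": 0, "y": 0, "z": 0.3, "rx": 0, "ry": 0, "rz": 0},
  {"x": 0, "y": 0, "z": 0.3, "rx": 0, "ry": 0, "rz": 0},
  {"x": 0, "y": 0, "z": 0.3, "rx": 0, "ry": 0, "rz": 0},
  {"x": 0, "y": 0, "z": 0.3, "rx": 0, "ry": 0, "rz": 0},
  {"x": 0, "y": 0, "z": 0.3, "rx": 0, "ry": 0, "rz": 0},
  {"x": 0, "y": 0, "z": 0.3, "rx": 0, "ry": 0, "rz": 0},
  {"x": 0, "y": 0, "z": 0.3, "rx": 0, "ry": 0, "rz": 0},
  {"x": 0, "y": 0, "z": 0.3, "rx": 0, "ry": 0, "rz": 0},
  {"x": 0, "y": 0, "z": 0.3, "rx": 0, "ry": 0, "rz": 0},
  {"x": 0, "y": 0, "z": 0.3, "rx": 0, "ry": 0, "rz": 0},
])

```text
time: 20.0
tool_pos: [0.4668, -0.1393, 0.0993]
tool_rot: [-3.141, -0.003, -3.135]
contact_force: [-12.1, -1.0, 24.4]
opening: 0.0008
grip_force: 12.1
```

arm_command([
  {"x": 0, "y": 0, "z": -4, "rx": 0, "ry": 0, "rz": 0},
  {"x": 0, "y": 0, "z": -8, "rx": 0, "ry": 0, "rz": 0},
  {"x": 0, "y": 0, "z": -12, "rx": 0, "ry": 0, "rz": 0},
  {"x": -1, "y": 0, "z": -16, "rx": 0, "ry": 0, "rz": 0},
  {"x": -2, "y": 0, "z": -20, "rx": 0, "ry": 0, "rz": 0},
  {"x": -3, "y": 0, "z": -24, "rx": 0, "ry": 0, "rz": 0},
  {"x": -4, "y": 0, "z": -28, "rx": 0, "ry": 0, "rz": 0},
  {"x": -4, "y": 0, "z": -32, "rx": 0, "ry": 0, "rz": 0},
  {"x": -5, "y": 0, "z": -36, "rx": 0, "ry": 0, "rz": 0},
  {"x": -5, "y": 0, "z": -40, "rx": 0, "ry": 0, "rz": 0},
  {"x": -5, "y": 0, "z": -44, "rx": 0, "ry": 0, "rz": 0},
  {"x": -5, "y": 0, "z": -48, "rx": 0, "ry": 0, "rz": 0},
  {"x": -5, "y": 0, "z": -55, "rx": 0, "ry": 0, "rz": 0},
  {"x": -5, "y": 0, "z": -80, "rx": 0, "ry": 0, "rz": 0},
  {"x": 20, "y": 0, "z": -120, "rx": 0, "ry": 0, "rz": 0},
  {"x": 40, "y": -40, "z": -150, "rx": 0, "ry": 0, "rz": 0},
  {"x": 40, "y": -70, "z": -160, "rx": 0, "ry": 0, "rz": 0},
  {"x": 40, "y": -70, "z": -160, "rx": 0, "ry": 0, "rz": 0},
])

```text
time: 21.8
tool_pos: [0.4283, -0.2127, 0.2598]
tool_rot: [-3.138, 0.002, -3.139]
contact_force: [1.2, 0.4, -0.3]
opening: 0.0001
grip_force: 0.0
```

Run:
```python
from h import *
s=observe();print(s["tool_pos"],s["contact_force"],s["time"])
d=read_camera("side")
cv2.imwrite("pics/c7.png",cv2.resize(d["pixels"][170:300,200:370],None,fx=4.5,fy=4.5,interpolation=2))
```

```text
[ 0.42825907 -0.2126625   0.25976557] [ 1.22898112  0.37688575 -0.28688091] 21.8
```

View pics/c7.png

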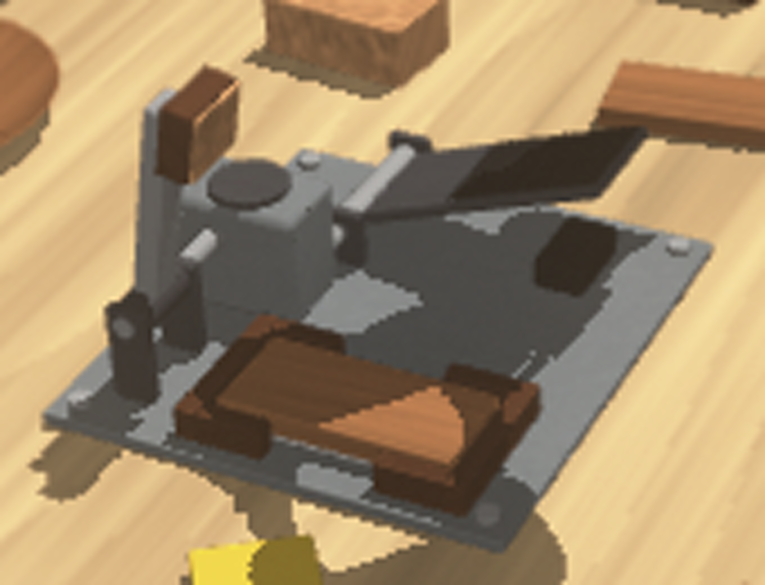

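The treadle (530,160) and head (190,180) are back up. The board (350,400) lies flush in the nest, and the arm is clear.

```bash
python3 -c "
from cell import *
print(hand_in())"
```

```text
the job is handed in; nothing more can be done
None
```

The short board was pressed flush in the nest, the treadle was held on its stop for about 1.5 s and sprang back up, the long board, sanding block and tape roll were not touched, and the job was handed in at about 22 s; no verdict came back.

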